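# Stir the beads behind the sliding guard

### The job

Slide the clear guard of the blue bead box fully open, take the red-handled stick from its stand and, reaching right down among the beads, stir once right round the bowl, clockwise as seen from above, starting and finishing at the bowl's far side (away from the robot), so that beads of both colours are shifted and none leaves the bowl. Then stand the stick back upright in its stand, right down in the hole, and slide the guard fully shut. Leave the jar, the bauble and the brush where they are.

Things in the scene. Friction and masses are not known exactly. Their poses are not given: they have to be found in the camera images.
- beadbox: Blue open box fixed to the bench, 240 (x) x 360 (y) x 120 mm high, aluminium track strips along its front and far top edges up to 129 mm. Origin: centre of its underside; x to the far side, y to the left as seen from the robot at yaw 0, z up. Its left half has a fixed white lid (top 115 mm); its right half holds a white bowl and is covered by the clear sliding guard.
- guard (a joint): The clear guard, 206 (x) x 172 (y) x 5 mm, slides along the box's +y (over the fixed white lid) in its track, its top 124 mm above the bench. 0 = shut (covers the bowl), 0.165 m = fully open. It stays where it is left; a few newtons move it.
- guard_handle (a point): Middle of the top of the guard's orange handle, an upright bar 90 mm along the box's x, 20 mm thick along the box's y and 34 mm tall, on a 110 x 30 mm foot; this point is 37 mm above the guard's sheet (161 mm above the bench). Moves with the guard.
- bowl_floor (a point): Centre of the inner floor of the white bowl in the bead box, at box (0, -84, 16) mm; axes as the box. Inner radius 54 mm at the floor, 61 mm at the rim; the rim is 39 mm above this point. The bowl is fixed.
- bowl_far (a point): Point on the bowl's floor 30 mm from its centre on its far side (+x of the box).
- bowl_right (a point): Point on the bowl's floor 30 mm from its centre on its right side (-y of the box).
- bowl_near (a point): Point on the bowl's floor 30 mm from its centre on its near side (-x of the box).
- bowl_left (a point): Point on the bowl's floor 30 mm from its centre on its left side (+y of the box).
- stand: Dark wooden stand fixed to the bench, 70 x 70 x 80 mm high. Origin: centre of its underside.
- stand_hole0 (a point): Centre of the mouth of the stand's upright round hole, at the stand's top (80 mm above the bench). Hole 25 mm wide, 65 mm deep.
- stick: Loose wooden stirring stick, 200 mm long, standing upright in the stand. Origin: centre of its lower end; z along the stick to its grip. Round 18 mm foot from 0 to 50 mm, round 12 mm shaft to 130 mm, red square 22 x 22 mm grip from 130 to 200 mm, its faces along the stick's x and y. 100 g.
- stick_tip (a point): Centre of the stick's lower end.
- stick_grip (a point): Middle of the stick's red grip, 165 mm above its lower end.
- bead0_center (a point): Centre of a gold ball bead, 24 mm across, loose in the bowl in a single layer.
- bead1_center (a point): Centre of a gold ball bead, 24 mm across, loose in the bowl in a single layer.
- bead2_center (a point): Centre of a gold ball bead, 24 mm across, loose in the bowl in a single layer.
- bead3_center (a point): Centre of a gold ball bead, 24 mm across, loose in the bowl in a single layer.
- bead4_center (a point): Centre of a purple ball bead, 24 mm across, loose in the bowl in a single layer.
- bead5_center (a point): Centre of a purple ball bead, 24 mm across, loose in the bowl in a single layer.
- bead6_center (a point): Centre of a purple ball bead, 24 mm across, loose in the bowl in a single layer.
- bead7_center (a point): Centre of a purple ball bead, 24 mm across, loose in the bowl in a single layer.
- jar: Bystander: glass paint jar with a green cap, 64 mm across, 85 mm high. Origin: centre of its underside.
- bauble: Bystander: dark plum bauble 70 mm across glued upright on a cardboard ring foot, 86 mm high. Origin: centre of its underside.
- brush: Bystander: flat wooden brush lying on the bench, 180 mm long along its x. Origin: at its middle, on the bench.

How it is judged:
By the outcome, as a careful person would: the job done as asked, in the order asked, and still so for the second after the job is handed in, with the robot touching nothing.
It also fails if it takes over 72 s, if anything falls off the work surface, if the arm or the gripper's body presses on something with over 40 N, if the wrist force passes 120 N, or if a joint passes its speed limit or range.

### The arm

A 6-joint arm with a two-finger parallel gripper is mounted at the origin on the work surface. World frame = base frame: x ahead of the robot, y to its left, z up, the work surface at z = 0. Lengths are in m, angles in degrees, forces in N, time in s.
With the tool pointing down it reaches from about 0.25 to 0.775 m from the base axis. Payload 4 kg.
Tool frame: the origin (TCP) lies at the very end of the fingers, on their centre line; the grasp point (between the pads) lies 19 mm behind it; z points along the fingers, y is the line along which they close (so a half turn about z gives the same grasp; the last joint's range is limited). The gripper opens to 94 mm and grips with 3 to 60 N. Pads are 16 mm wide; open, the fingers measure 119 mm over their backs; the gripper's body (75 mm by 177 mm) begins 78 mm behind the grasp point.
Start: joints at [-74.834, 4.996, 78.535, -0, 96.463, -5.907], TCP at [0.198, -0.513, 0.206] pointing down, gripper open.
Joint ranges: [-177.83, 177.83], [-43.37, 116.18], [15.69, 146.23], [-61.86, 241.86], [9.47, 152.12], [-147.06, 147.06]. Speed limits (degrees/s): [159.86, 159.86, 180, 180, 180, 180].

### API

Orientations are given as a 3x3 rotation matrix whose columns are the frame's x, y, z axes.
In Python, from plant import ctrl, eyes, ticket gives the robot as it stands.
- The arm moves only by the tool servo_tool, never from a script. Its argument "deltas" is a list of rows, each a list of 7 numbers: the closure, from -1 (fully open) to 1 (shut), then the shift along the tool's x, y, z in cm, then the turn, a rotation vector about the tool's x, y, z in degrees. In form: [[hand, dx, dy, dz, ax, ay, az], ...]. A call has 1 to 20 rows; each row shifts and turns the commanded pose from where the row before left it, along the tool's axes as they then stand; what a row does not reach is not made up. A row lasts 1/10 s, in which the tool goes at most 50 mm and 8.59 degrees, less where a joint would pass 70% of its speed; a pose out of reach is approached as far as the arm can. A call is refused whole if a number of a shift passes 5 or a number of a turn 8.59, either way. A call with a gripper value outside its range is refused whole. The fingers move at their own pace and stop on an object; "grip_force" is the grip in N (left out, the last holds). Time passes only in rows, so rows that do not move let the fingers close. It gives the time, the measured TCP pose, the force, the opening and the grip force at its end, in the units of the state.
- ctrl.sense(): the state, without advancing time (a new reading comes with each control period).
- eyes.grab_frame(name): name is "side" or "top"; returns the picture (480x640x3 uint8, blue, green, red); there is no depth.
- eyes.calibration(name): a dict with "fx", "fy", "cx", "cy" (pixels), "D" ([k1, k2, p1, p2, k3] as OpenCV has them; the pictures are not rectified), "origin" and "orientation" of the camera in the world. Camera axes: x right, y down, z forward; pixel columns grow to the right and rows downward; lengths in m; the calibration is good to about 2 mm. A picture is of the moment at which its call begins. calibration takes no time and is no camera call.
- ticket.finish_job(): hands the job in; it is judged then, once.
The state is a dict: "clock": time; "joint_positions": joint angles; "qd": joint speeds; "effort": joint torques, N m; "tcp_pos": TCP position; "eef_rot": TCP orientation; "wrist_force": force on the tool from outside, world axes, zero at the start; "torque": the same for the moment, N m; "grip_width": opening from 0.0 (shut) to 1.0 (fully open); "grasp_force": force on a finger pad.
Only numpy, scipy, OpenCV 4.12 (cv2) and the standard library are available. Lean on these libraries where they do the work, as an engineer would, in place of code of your own. Each camera call takes 0.05 s, during which the arm holds its last target. There are 200 camera calls.

## Working session

There is one attempt and no reset: what is moved stays moved. The work goes in short steps, Python scripts to look and compute and a tool call to move; the robot and the scene stay as the last step left them, time stands still between calls to the robot, and variables do not carry over. Pictures are saved under pics/ and viewed, at most 10 in all, crops included, and the job is handed in when it is done.

Besides the shell and the picture viewer there is one more tool, called after ">>>" as a command line: name --pt "numbers of a row" for each row, then --argument value for the rest. servo_tool: Moves the arm, as the interface text tells. Its arguments: {"type":"object","properties":{"deltas":{"type":"array","items":{"type":"array","items":{"type":"number"}}},"grip_force":{"type":"number"}},"required":["deltas"]}

```bash
mkdir -p pics
python3 - <<'E'
from plant import ctrl, eyes
import cv2
s=ctrl.sense(); print(s)
for n in("side","top"):
    print(n,eyes.calibration(n)); cv2.imwrite(f"pics/{n}0.png",eyes.grab_frame(n))
E
```

```text
{'clock': 0.0, 'joint_positions': array([-7.48346617e+01,  5.04010966e+00,  7.86246006e+01, -1.06919254e-04,
        9.64616120e+01, -5.90699791e+00]), 'qd': array([-0.09174066,  0.00830709, -0.02880538, -0.00531526,  0.11739865,
        0.04350882]), 'effort': array([-2.93542238e-03, -3.40189326e+01, -3.02431619e+01,  7.15948013e-02,
        3.29794642e-02, -1.75500436e-04]), 'tcp_pos': array([ 0.19760414, -0.51269296,  0.2042959 ]), 'eef_rot': array([[ 9.33127381e-01,  3.59545485e-01, -5.78561041e-04],
       [ 3.59545880e-01, -9.33124983e-01,  2.12747335e-03],
       [ 2.25053675e-04, -2.19322287e-03, -9.99997570e-01]]), 'wrist_force': array([0.15759896, 1.05643615, 0.74101615]), 'torque': array([ 0.05135705, -0.03025763,  0.00587288]), 'grasp_force': 0.0, 'grip_width': 0.9982353507886682}
side {'fx': 498.9042429346822, 'fy': 498.9042429346822, 'cx': 323.6037279175827, 'cy': 238.74792533278497, 'D': array([-0.12016103,  0.        ,  0.        ,  0.        ,  0.        ]), 'origin': array([ 0.40661321, -0.78708124,  0.78358865]), 'orientation': array([[ 0.98588553, -0.11440742,  0.12223203],
       [-0.1670833 , -0.62601431,  0.76170155],
       [-0.01062531, -0.77137347, -0.63629402]])}
top {'fx': 498.4520473607963, 'fy': 498.4520473607963, 'cx': 312.05038254477694, 'cy': 236.89147376790365, 'D': array([-0.12572221,  0.        ,  0.        ,  0.        ,  0.        ]), 'origin': array([0.35674307, 0.00316226, 1.10432065]), 'orientation': array([[-0.02644554, -0.98480512,  0.17163775],
       [-0.99956605,  0.02382208, -0.01732693],
       [ 0.01297488, -0.17202148, -0.98500775]])}
```

View pics/top0.png

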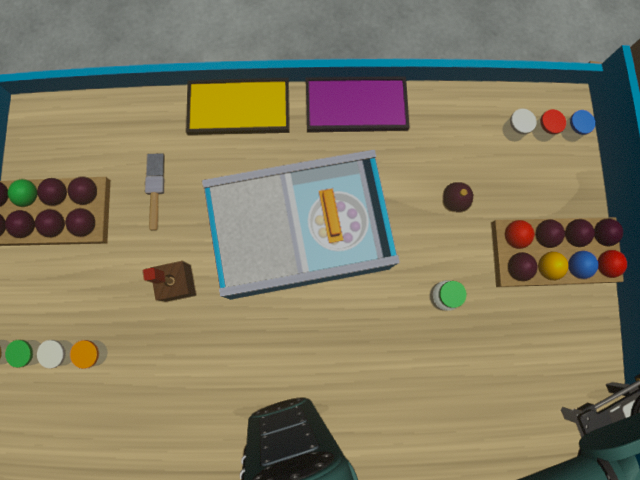

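View pics/side0.png

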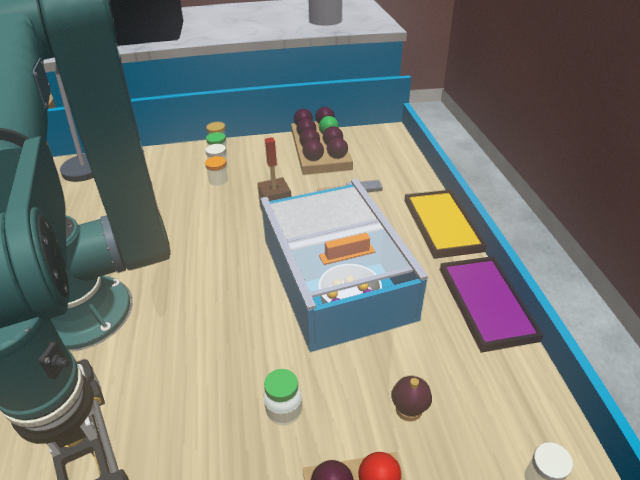

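The top view shows the box around (300,225), the orange handle at (331,216), the stand at (173,282) and the stick's grip at (152,274). The side view shows the stick at (271,150). I'll enlarge both.

Run:
```python
import cv2
a=cv2.imread("pics/top0.png")[145:310,140:400]; cv2.imwrite("pics/topc.png",cv2.resize(a,None,fx=3,fy=3,interpolation=cv2.INTER_CUBIC))
a=cv2.imread("pics/side0.png")[120:345,235:435]; a=cv2.resize(a,None,fx=2.6,fy=2.6,interpolation=cv2.INTER_CUBIC);cv2.imwrite("pics/sidec.png",a);print(a.shape)
```

```text
(585, 520, 3)
```

View pics/topc.png

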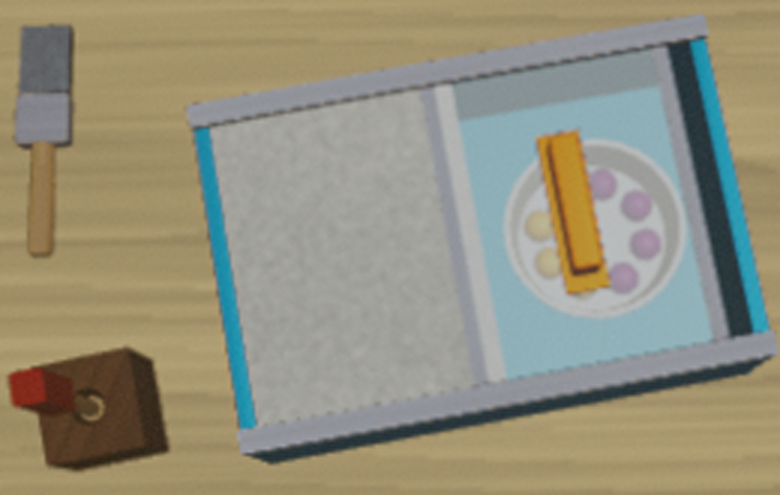

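View pics/sidec.png

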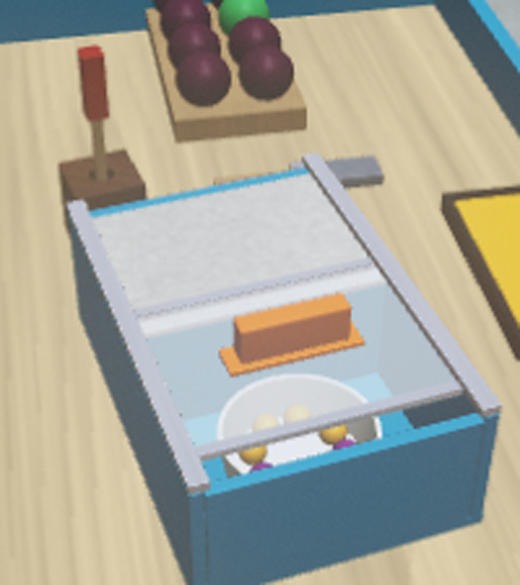

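The crops give me the box's track corners, the handle's top at about (574,200) in the top crop, the hole at about (90,404), and the grip's top at (27,389) top / (91,51) side.

```bash
cat > h.py <<'E'
import cv2, numpy as np
from plant import ctrl, eyes
def ray(n,px):
    c=eyes.calibration(n);K=np.array([[c["fx"],0,c["cx"]],[0,c["fy"],c["cy"]],[0,0,1.]])
    p=cv2.undistortPoints(np.array(px,float).reshape(-1,1,2),K,c["D"]).reshape(-1,2)
    d=np.c_[p,np.ones(len(p))]@np.array(c["orientation"]).T
    return np.array(c["origin"]),d
def atz(n,px,z):
    o,d=ray(n,px); return o+d*((z-o[2])/d[:,2])[:,None]
def tri(pt,ps):
    a,d=ray("top",[pt]);b,e=ray("side",[ps]);d=d[0]/np.linalg.norm(d);e=e[0]/np.linalg.norm(e)
    t=np.linalg.lstsq(np.c_[d,-e],b-a,rcond=None)[0]
    return ((a+d*t[0])+(b+e*t[1]))/2, np.linalg.norm(a+d*t[0]-b-e*t[1])
T=lambda x,y:(140+x/3-.33,145+y/3-.33)
S=lambda x,y:(235+x/2.6-.3,120+y/2.6-.3)
E
python3 - <<'E'
from h import *
np.set_printoptions(precision=4,suppress=True)
c=atz("top",[T(187,106),T(703,16),T(776,355),T(242,455)],.129);print("box",c,c.mean(0))
print([np.linalg.norm(c[i]-c[(i+1)%4]) for i in range(4)])
for i,j in((0,1),(3,2)): v=c[i]-c[j];print("yaw",np.degrees(np.arctan2(-v[0],v[1])))
for i,j in((0,3),(1,2)): v=c[i]-c[j];print("yaw",np.degrees(np.arctan2(v[1],v[0])))
print("boxside", atz("side",[S(310,157),S(497,408),S(192,488),S(72,206)],.129))
print("handle",atz("top",[T(574,200)],.161), atz("side",[S(292,315)],.161))
print("hole",atz("top",[T(90,404)],.08),atz("side",[S(102,175)],.08))
s=atz("top",[T(125,349),T(143,452),T(48,467)],.08);print("stand",s,(s[0]+s[2])/2)
print("griptop",tri(T(27,389),S(91,51)))
print(atz("top",[T(27,389)],.213),atz("side",[S(91,51)],.213))
print("gripbot side",atz("side",[S(97,115)],.145))
g=atz("top",[T(10,375),T(40,368),T(45,410)],.213);print(g)
E
```

```text
box [[ 0.6497  0.207   0.129 ]
 [ 0.7057 -0.1467  0.129 ]
 [ 0.4701 -0.1835  0.129 ]
 [ 0.4132  0.1682  0.129 ]] [0.5597 0.0113 0.129 ]
[np.float64(0.35813643033409265), np.float64(0.23844749051881783), np.float64(0.35628120731949015), np.float64(0.23967825865736933)]
yaw 8.984837599215794
yaw 9.182151202659767
yaw 9.324721502670503
yaw 8.880180572917503
boxside [[ 0.6413  0.2023  0.129 ]
 [ 0.7039 -0.1493  0.129 ]
 [ 0.4742 -0.1871  0.129 ]
 [ 0.4182  0.1633  0.129 ]]
handle [[ 0.5706 -0.0515  0.161 ]] [[ 0.57   -0.0564  0.161 ]]
hole [[0.4531 0.2824 0.08  ]] [[0.4519 0.2821 0.08  ]]
stand [[0.4909 0.2584 0.08  ]
 [0.4194 0.2449 0.08  ]
 [0.4102 0.3111 0.08  ]] [0.4506 0.2848 0.08  ]
griptop (array([0.4509, 0.2844, 0.2149]), np.float64(0.0013554375823991867))
[[0.4504 0.285  0.213 ]] [[0.4517 0.2882 0.213 ]]
gripbot side [[0.4522 0.2874 0.145 ]]
[[0.4591 0.2958 0.213 ]
 [0.463  0.2773 0.213 ]
 [0.4375 0.2736 0.213 ]]
```

Both views agree: box centre (0.559, 0.010) with yaw 9.1°, handle (0.570, -0.054), hole and stick near (0.452, 0.283), grip top at 0.213–0.215. All the sizes check out, so I'm moving to above the handle.

>>> servo_tool --pt "-1 0 0 -0.5 0 0 4" --pt "-1 1 -0.9 -0.5 0 0 4" --pt "-1 2 -1.8 -0.5 0 0 4" --pt "-1 3.2 -2.9 0 0 0 0" --pt "-1 3.2 -2.9 0 0 0 0" --pt "-1 3.2 -2.9 0 0 0 0" --pt "-1 3.2 -2.9 0 0 0 0" --pt "-1 3.2 -2.9 0 0 0 0" --pt "-1 3.2 -2.9 0 0 0 0" --pt "-1 3.2 -2.9 0 0 0 0" --pt "-1 3.2 -2.9 0 0 0 0" --pt "-1 3.2 -2.9 0 0 0 0" --pt "-1 3.2 -2.9 0 0 0 0" --pt "-1 3.2 -2.9 0 0 0 0" --pt "-1 3.2 -2.9 0 0 0 0" --pt "-1 1.5 -1.3 0 0 0 0" --pt "-1 0.8 -0.6 0 0 0 0" --pt "-1 0 0 0 0 0 0" --pt "-1 0 0 0 0 0 0" --grip_force 15

```text
clock: 2.0
tcp_pos: [0.5636, -0.0539, 0.2202]
eef_rot: [[0.988, 0.157, -0.001], [0.157, -0.988, -0.001], [-0.001, 0.0, -1.0]]
wrist_force: [0.1, 1.2, 0.3]
grip_width: 0.999
grasp_force: 0.0
```

>>> servo_tool --pt "-1 0.3 0 0.6 0 0 0" --pt "-1 0.3 0.1 1.2 0 0 0" --pt "-1 0 0 1.5 0 0 0" --pt "-1 0 0 1.5 0 0 0" --pt "-1 0 0 1.5 0 0 0" --pt "-1 0 0 1.2 0 0 0" --pt "-1 0 0 0.8 0 0 0" --pt "-1 0 0 0 0 0 0" --pt "0.9 0 0 0 0 0 0" --pt "0.9 0 0 0 0 0 0" --pt "0.9 0 0 0 0 0 0" --pt "0.9 0 0 0 0 0 0" --pt "0.9 0 0 0 0 0 0" --pt "0.9 0 0 0 0 0 0" --pt "0.9 0 0 0 0 0 0" --pt "0.9 0 0 0 0 0 0" --grip_force 15

```text
clock: 3.6
tcp_pos: [0.5702, -0.0531, 0.1375]
eef_rot: [[0.987, 0.158, 0.0], [0.158, -0.987, -0.0], [0.0, 0.0, -1.0]]
wrist_force: [0.2, 0.1, -0.5]
grip_width: 0.355
grasp_force: 0.0
```

>>> servo_tool --pt "0.9 0 0 0 0 0 0" --pt "0.9 0 0 0 0 0 0" --pt "0.9 0 0 0 0 0 0" --pt "0.9 0 0 0 0 0 0" --pt "0.9 0 0 0 0 0 0"

```text
clock: 4.1
tcp_pos: [0.5702, -0.0532, 0.1374]
eef_rot: [[0.987, 0.158, -0.0], [0.158, -0.987, -0.0], [-0.0, 0.0, -1.0]]
wrist_force: [-0.3, -0.3, -0.7]
grip_width: 0.212
grasp_force: 15.0
```

>>> servo_tool --pt "0.9 0 -0.4 0 0 0 0" --pt "0.9 0 -0.8 0 0 0 0" --pt "0.9 0 -1.2 0 0 0 0" --pt "0.9 0 -1.5 0 0 0 0" --pt "0.9 0 -1.5 0 0 0 0" --pt "0.9 0 -1.5 0 0 0 0" --pt "0.9 0 -1.5 0 0 0 0" --pt "0.9 0 -1.5 0 0 0 0" --pt "0.9 0 -1.5 0 0 0 0" --pt "0.9 0 -1.5 0 0 0 0" --pt "0.9 0 -1.2 0 0 0 0" --pt "0.9 0 -0.8 0 0 0 0" --pt "0.9 0 -0.5 0 0 0 0" --pt "0.9 0 -0.4 0 0 0 0" --pt "0.9 0 -0.4 0 0 0 0" --pt "0.9 0 -0.3 0 0 0 0" --pt "0.9 0 -0.2 0 0 0 0" --pt "0.9 0 0 0 0 0 0"

```text
clock: 5.9
tcp_pos: [0.5454, 0.0995, 0.1369]
eef_rot: [[0.989, 0.15, 0.002], [0.15, -0.988, -0.024], [-0.002, 0.024, -1.0]]
wrist_force: [2.1, -29.3, -0.8]
grip_width: 0.429
grasp_force: 15.0
```

Run:
```python
from h import *
a=eyes.grab_frame("top")[145:310,180:400];b=eyes.grab_frame("side")[150:345,235:435]
a=cv2.resize(a,None,fx=2,fy=2,interpolation=3);b=cv2.resize(b,None,fx=1.7,fy=1.7,interpolation=3)
h=max(len(a),len(b));f=lambda i:cv2.copyMakeBorder(i,0,h-len(i),0,0,0)
i=np.hstack([f(a),f(b)]);print(i.shape);cv2.imwrite("pics/c1.png",i)
s=ctrl.sense();print(s['tcp_pos'],s['wrist_force'],s['grip_width'])
```

```text
(332, 780, 3)
[0.54544205 0.0992472  0.13695966] [  1.51854032 -30.38272065  -1.24020378] 0.4257262572546535
```

View pics/c1.png

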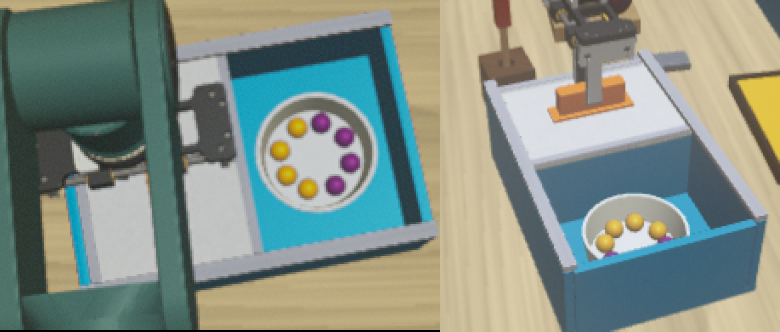

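The guard looks nearly or fully open and the handle is against the trailing finger. All eight beads sit in a ring. I'll check the handle's position against full travel.

Run:
```python
from h import *
np.set_printoptions(precision=4,suppress=True)
c=np.array([.559,.010]);y=np.radians(9.1);R=np.array([[np.cos(y),-np.sin(y)],[np.sin(y),np.cos(y)]])
B=lambda p:(p[:,:2]-c)@R
U=lambda x,y:(235+(x-440)/1.7-.2,150+y/1.7-.2)
print("handle now: top face edges near: ",B(atz("side",[U(557,97),U(624,83),U(557,93),U(624,78)],.161)))
print("foot front corners",B(atz("side",[U(551,122),U(633,104)],.127)))
V=lambda x,y:(180+x/2-.25,145+y/2-.25)
print("guard right edge now",B(atz("top",[V(228,55),V(262,250),V(240,140)],.124)))
print("old edges", B(atz("top",[T(668,45),T(728,338),T(655,50),T(713,340)],.124)))
print("old foot",B(atz("top",[T(537,136),T(579,130),T(608,288),T(567,294)],.127)))
print("old handle side front edge",B(atz("side",[S(235,335),S(350,310),S(235,320),S(345,297)],.161)),B(atz("side",[S(228,374),S(363,343)],.127)))
```

```text
handle now: top face edges near:  [[-0.0464  0.0693]
 [ 0.0433  0.0698]
 [-0.0439  0.0775]
 [ 0.0472  0.0803]]
foot front corners [[-0.0569  0.0654]
 [ 0.0551  0.0666]]
guard right edge now [[ 0.104  -0.0067]
 [-0.0991 -0.0041]
 [ 0.0141 -0.0028]]
old edges [[ 0.1053 -0.1507]
 [-0.101  -0.1488]
 [ 0.1033 -0.1411]
 [-0.1004 -0.1387]]
old foot [[ 0.057  -0.0496]
 [ 0.056  -0.0784]
 [-0.0538 -0.0765]
 [-0.0528 -0.049 ]]
old handle side front edge [[-0.0474 -0.0748]
 [ 0.0437 -0.0763]
 [-0.0418 -0.0586]
 [ 0.0462 -0.0607]] [[-0.0543 -0.078 ]
 [ 0.0552 -0.0791]]
```

The handle has moved 145 mm and the guard started about 20 mm ajar (right edge at -0.150 where shut is about -0.170). So it's now at its open stop; shut will put the handle at box y ≈ -0.084. Next I back off, release and go to the stick.

>>> servo_tool --pt "0.9 0 0.3 0 0 0 0" --pt "0.9 0 0.3 0 0 0 0" --pt "0.9 0 0.3 0 0 0 0" --pt "0.9 0 0.1 0 0 0 0" --pt "0 0 0 0 0 0 0" --pt "-0.2 0 0 0 0 0 0" --pt "-0.2 0 0 0 0 0 0" --pt "-0.2 0 0 0 0 0 0" --pt "-0.2 0 0 0 0 0 0" --pt "-0.2 0 0 0 0 0 0"

```text
clock: 7.0
tcp_pos: [0.5457, 0.1029, 0.1376]
eef_rot: [[0.987, 0.159, 0.001], [0.159, -0.987, 0.001], [0.001, -0.001, -1.0]]
wrist_force: [0.4, -0.3, -0.4]
grip_width: 0.602
grasp_force: 0.0
```

>>> servo_tool --pt "-0.2 0 0 -1 0 0 0" --pt "-0.2 0 0 -2 0 0 0" --pt "-0.2 0 0 -2.5 0 0 0" --pt "-0.2 0 0 -2.5 0 0 0" --pt "-0.3 0 -0.5 -1.5 0 0 0" --pt "-0.3 -0.3 -1 -0.5 0 0 0" --pt "-0.3 -0.8 -2.5 0 0 0 0" --pt "-0.3 -1 -3 0 0 0 0" --pt "-0.3 -1 -3 0 0 0 0" --pt "-0.3 -1 -3 0 0 0 0" --pt "-0.3 -1 -3 0 0 0 0" --pt "-0.3 -0.8 -2 0 0 0 0" --pt "-0.3 -0.5 -1.5 0 0 0 0" --pt "-0.3 0 0 0 0 0 0" --pt "-0.3 0 0 0 0 0 0"

```text
clock: 8.5
tcp_pos: [0.4514, 0.2843, 0.237]
eef_rot: [[0.987, 0.158, -0.0], [0.158, -0.987, -0.001], [-0.001, 0.001, -1.0]]
wrist_force: [-0.3, -0.8, 1.2]
grip_width: 0.65
grasp_force: 0.0
```

Above the stick; next I lower 7.6 cm and grip it.

>>> servo_tool --pt "-0.3 0 0 0.6 0 0 0" --pt "-0.3 0 0 1.3 0 0 0" --pt "-0.3 0 0 1.6 0 0 0" --pt "-0.3 0 0 1.6 0 0 0" --pt "-0.3 0 0 1.4 0 0 0" --pt "-0.3 0 0 0.8 0 0 0" --pt "-0.3 0 0 0.3 0 0 0" --pt "0.9 0 0 0 0 0 0" --pt "0.9 0 0 0 0 0 0" --pt "0.9 0 0 0 0 0 0" --pt "0.9 0 0 0 0 0 0" --pt "0.9 0 0 0 0 0 0" --pt "0.9 0 0 0 0 0 0" --pt "0.9 0 0 0 0 0 0" --pt "0.9 0 0 0 0 0 0" --pt "0.9 0 0 0 0 0 0" --grip_force 40

```text
clock: 10.1
tcp_pos: [0.4517, 0.2845, 0.1618]
eef_rot: [[0.987, 0.158, 0.001], [0.158, -0.987, 0.0], [0.001, -0.0, -1.0]]
wrist_force: [-0.9, 0.1, 2.2]
grip_width: 0.232
grasp_force: 40.0
```

>>> servo_tool --pt "0.9 0 0 -0.5 0 0 0" --pt "0.9 0 0 -1 0 0 0" --pt "0.9 0 0 -2 0 0 0" --pt "0.9 0 0 -2 0 0 0" --pt "0.9 0 0 -2.5 0 0 0" --pt "0.9 0 0 -2.5 0 0 0" --pt "0.9 0 0 -2.5 0 0 0" --pt "0.9 0 0 -2.5 0 0 0" --pt "0.9 0 0 -1.5 0 0 0" --pt "0.9 0 0 -0.5 0 0 0" --pt "0.9 0 0 0 0 0 0"

```text
clock: 11.2
tcp_pos: [0.4517, 0.2845, 0.3373]
eef_rot: [[0.987, 0.158, 0.002], [0.158, -0.987, 0.001], [0.002, -0.0, -1.0]]
wrist_force: [-0.9, 0.2, -0.4]
grip_width: 0.23
grasp_force: 40.0
```

```bash
cat >> h.py <<'E'
c0=np.array([.559,.010]);_y=np.radians(9.1);R=np.array([[np.cos(_y),-np.sin(_y)],[np.sin(_y),np.cos(_y)]])
B=lambda p:(np.atleast_2d(p)[:,:2]-c0)@R   # world -> box xy
def go(x,y):  # tool dx,dy (cm) from the present to box x,y (m)
    s=ctrl.sense();t=s['tcp_pos'];d=R@np.array([x,y])+c0-t[:2];M=s['eef_rot'];return np.round(100*np.r_[d,0]@M,2),t
E
python3 - <<'E'
from h import *
np.set_printoptions(precision=4,suppress=True)
V=lambda x,y:(180+x/2-.25,145+y/2-.25)
b=B(atz("top",[V(*p) for p in[(320,122),(345,136),(350,162),(335,186),(307,188),(287,175),(279,150),(297,128)]],.030))
print(b,b.mean(0),np.hypot(*(b-[0,-.084]).T))
rim=B(atz("top",[V(255,152),V(378,140),V(308,90),V(325,212)],.055));print("rim",rim,rim.mean(0))
print(go(.010,-.084))
E
```

```text
[[ 0.0387 -0.0963]
 [ 0.0182 -0.1204]
 [-0.0116 -0.1201]
 [-0.0348 -0.0985]
 [-0.0314 -0.0679]
 [-0.0133 -0.0491]
 [ 0.0158 -0.0457]
 [ 0.0367 -0.0699]] [ 0.0023 -0.0835] [0.0406 0.0407 0.0379 0.0378 0.0353 0.0373 0.0415 0.0393]
rim [[ 0.0133 -0.0182]
 [ 0.0023 -0.1514]
 [ 0.0706 -0.0876]
 [-0.0643 -0.0796]] [ 0.0055 -0.0842]
(array([ 7.27, 37.2 , -0.  ]), array([0.4517, 0.2845, 0.3373]))
```

>>> servo_tool --pt "0.9 0.2 0.7 0 0 0 0" --pt "0.9 0.3 1.5 0 0 0 0" --pt "0.9 0.5 2.5 0 0 0 0" --pt "0.9 0.6 3 0 0 0 0" --pt "0.9 0.6 3 0 0 0 0" --pt "0.9 0.6 3 0 0 0 0" --pt "0.9 0.6 3 0 0 0 0" --pt "0.9 0.6 3 0 0 0 0" --pt "0.9 0.6 3 0 0 0 0" --pt "0.9 0.6 3 0 0 0 0" --pt "0.9 0.6 3 0 0 0 0" --pt "0.9 0.6 3 0 0 0 0" --pt "0.9 0.6 2.5 0 0 0 0" --pt "0.9 0.5 1.5 0 0 0 0" --pt "0.9 0.3 1 0 0 0 0" --pt "0.9 0.2 0.5 0 0 0 0" --pt "0.9 0.2 0 0 0 0 0" --pt "0.9 0 0 0 0 0 0"

```text
clock: 13.0
tcp_pos: [0.5912, -0.0691, 0.3366]
eef_rot: [[0.987, 0.159, 0.0], [0.159, -0.987, 0.0], [0.0, -0.0, -1.0]]
wrist_force: [-0.6, 0.7, -0.3]
grip_width: 0.235
grasp_force: 40.0
```

Run:
```python
from h import *
a=eyes.grab_frame("side")[120:345,235:435];a=cv2.resize(a,None,fx=2.6,fy=2.6,interpolation=3);cv2.imwrite("pics/c2.png",a)
print(go(.014,-.084),ctrl.sense()['grip_width'])
```

```text
(array([-0.52,  0.09, -0.  ]), array([ 0.59108081, -0.06903832,  0.33668619])) 0.2342342960851939
```

View pics/c2.png

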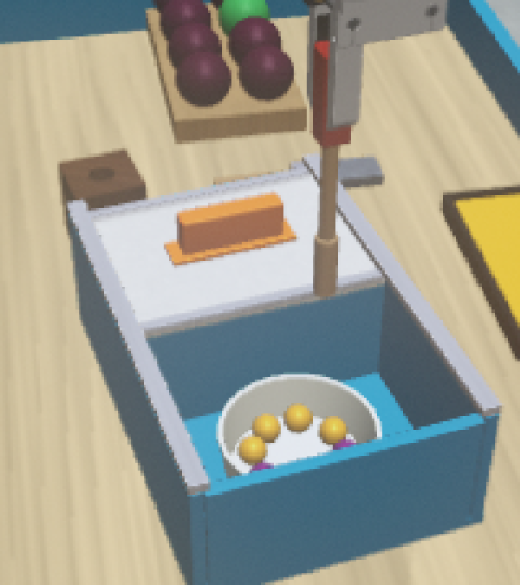

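The stick hangs upright, with its foot's end at about (325,293) in the crop. All the beads are in place. I'll check the tip position against the TCP.

Run:
```python
from h import *
print(atz("side",[S(325,291)],.19), atz("side",[S(325,291)],.195),atz("side",[S(101,173)],.08))
```

```text
[[ 0.59173612 -0.06785057  0.19      ]] [[ 0.59017677 -0.07390889  0.195     ]] [[0.45124513 0.28585787 0.08      ]]
```

>>> servo_tool --pt "0.9 -0.3 0.1 0.7 0 0 0" --pt "0.9 -0.2 0 1.3 0 0 0" --pt "0.9 0 0 2 0 0 0" --pt "0.9 0 0 2 0 0 0" --pt "0.9 0 0 2 0 0 0" --pt "0.9 0 0 2 0 0 0" --pt "0.9 0 0 1.5 0 0 0" --pt "0.9 0 0 1 0 0 0" --pt "0.9 0 0 0.5 0 0 0" --pt "0.9 0 0 0 0 0 0"

```text
clock: 14.05
tcp_pos: [0.5862, -0.0717, 0.2061]
eef_rot: [[0.987, 0.158, -0.001], [0.158, -0.987, 0.0], [-0.001, -0.0, -1.0]]
wrist_force: [0.1, -0.2, -0.7]
grip_width: 0.233
grasp_force: 40.0
```

>>> servo_tool --pt "0.9 0 0 0.6 0 0 0" --pt "0.9 0 0 0.8 0 0 0" --pt "0.9 0 0 0.8 0 0 0" --pt "0.9 0 0 0.6 0 0 0" --pt "0.9 0 0 0.5 0 0 0" --pt "0.9 0 0 0.4 0 0 0" --pt "0.9 0 0 0.2 0 0 0" --pt "0.9 0 0 0 0 0 0"

```text
clock: 14.85
tcp_pos: [0.5863, -0.0718, 0.1671]
eef_rot: [[0.987, 0.158, -0.0], [0.158, -0.987, 0.0], [-0.0, -0.0, -1.0]]
wrist_force: [0.2, 0.1, -0.7]
grip_width: 0.231
grasp_force: 40.0
```

>>> servo_tool --pt "0.9 0.3 0 0 0 0 0" --pt "0.9 0.4 0 0 0 0 0" --pt "0.9 0.5 0 0 0 0 0" --pt "0.9 0.5 0 0 0 0 0" --pt "0.9 0.4 0 0 0 0 0" --pt "0.9 0 0 0 0 0 0" --pt "0.9 -0.05 0.57 0 0 0 0" --pt "0.9 -0.15 0.56 0 0 0 0" --pt "0.9 -0.24 0.52 0 0 0 0" --pt "0.9 -0.33 0.47 0 0 0 0" --pt "0.9 -0.41 0.41 0 0 0 0" --pt "0.9 -0.47 0.33 0 0 0 0" --pt "0.9 -0.52 0.24 0 0 0 0" --pt "0.9 -0.56 0.15 0 0 0 0" --pt "0.9 -0.57 0.05 0 0 0 0"

```text
clock: 16.35
tcp_pos: [0.5803, -0.1007, 0.1671]
eef_rot: [[0.987, 0.161, 0.002], [0.161, -0.987, 0.012], [0.004, -0.012, -1.0]]
wrist_force: [2.4, 10.1, -0.5]
grip_width: 0.231
grasp_force: 40.0
```

Run:
```python
from h import *
a=eyes.grab_frame("side")[200:345,290:420];b=eyes.grab_frame("top")[150:300,270:400]
a=cv2.resize(a,(390,435),interpolation=3);b=cv2.resize(b,(390,435),interpolation=3);cv2.imwrite("pics/c3.png",np.hstack([a,b]))
print(ctrl.sense()['wrist_force'])
```

```text
[-1.3148273  10.04670629 -1.16520274]
```

View pics/c3.png

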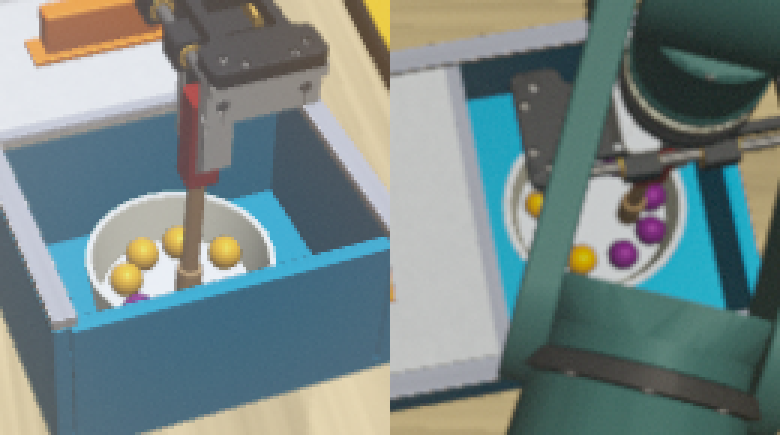

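The stick is down at the bowl's right side, pressing a purple bead against the wall (10 N). No beads are out. I'll carry on with a slightly smaller circle.

>>> servo_tool --pt "0.9 -0.05 -0.18 0 0 0 0" --pt "0.9 -0.51 -0.21 0 0 0 0" --pt "0.9 -0.5 -0.13 0 0 0 0" --pt "0.9 -0.47 -0.22 0 0 0 0" --pt "0.9 -0.42 -0.3 0 0 0 0" --pt "0.9 -0.36 -0.36 0 0 0 0" --pt "0.9 -0.3 -0.42 0 0 0 0" --pt "0.9 -0.22 -0.47 0 0 0 0" --pt "0.9 -0.13 -0.5 0 0 0 0" --pt "0.9 -0.05 -0.51 0 0 0 0"

```text
clock: 17.45
tcp_pos: [0.5465, -0.0787, 0.1686]
eef_rot: [[0.988, 0.157, 0.005], [0.157, -0.988, -0.001], [0.005, 0.002, -1.0]]
wrist_force: [4.2, 0.7, -1.4]
grip_width: 0.235
grasp_force: 40.0
```

Run:
```python
from h import *
s=ctrl.sense();print(B(s['tcp_pos'][None])-[.002,-.084],s['wrist_force'],s['eef_rot'][:,2])
```

```text
[[-0.02837736 -0.00158307]] [ 4.16279071  0.67853126 -1.3764461 ] [ 0.00538337 -0.00140244 -0.99998453]
```

>>> servo_tool --pt "0.9 0.05 -0.51 0.1 0 0 0" --pt "0.9 0.13 -0.5 0 0 0 0" --pt "0.9 0.22 -0.47 0 0 0 0" --pt "0.9 0.3 -0.42 0 0 0 0" --pt "0.9 0.36 -0.36 0 0 0 0" --pt "0.9 0.42 -0.3 0 0 0 0" --pt "0.9 0.47 -0.22 0 0 0 0" --pt "0.9 0.5 -0.13 0 0 0 0" --pt "0.9 0.51 -0.05 0 0 0 0"

```text
clock: 18.35
tcp_pos: [0.5683, -0.0484, 0.1662]
eef_rot: [[0.988, 0.156, -0.004], [0.156, -0.988, -0.009], [-0.005, 0.008, -1.0]]
wrist_force: [1.3, -7.5, 0.2]
grip_width: 0.233
grasp_force: 40.0
```

Run:
```python
from h import *
s=ctrl.sense();print(B(s['tcp_pos'][None])-[.002,-.084],s['wrist_force'],s['eef_rot'][:,2])
```

```text
[[-0.00202899  0.02487099]] [ 1.32107288 -7.54510607  0.18601097] [-0.00364709 -0.00888438 -0.99995388]
```

>>> servo_tool --pt "0.9 0.51 0.05 0 0 0 0" --pt "0.9 0.5 0.13 0 0 0 0" --pt "0.9 0.47 0.22 0 0 0 0" --pt "0.9 0.42 0.3 0 0 0 0" --pt "0.9 0.36 0.36 0 0 0 0" --pt "0.9 0.3 0.42 0 0 0 0" --pt "0.9 0.22 0.47 0 0 0 0" --pt "0.9 0.13 0.5 0 0 0 0" --pt "0.9 0.05 0.51 0 0 0 0" --pt "0.9 0 0.1 0 0 0 0" --pt "0.9 0 0 0 0 0 0"

```text
clock: 19.45
tcp_pos: [0.6023, -0.0708, 0.1659]
eef_rot: [[0.988, 0.157, -0.003], [0.157, -0.988, -0.001], [-0.003, 0.0, -1.0]]
wrist_force: [-4.6, -0.9, 0.3]
grip_width: 0.236
grasp_force: 40.0
```

Run:
```python
from h import *
s=ctrl.sense();print(B(s['tcp_pos'][None])-[.002,-.084],s['wrist_force'],s['eef_rot'][:,2])
a=eyes.grab_frame("side")[200:345,290:420];b=eyes.grab_frame("top")[150:300,270:400]
a=cv2.resize(a,(390,435),interpolation=3);b=cv2.resize(b,(390,435),interpolation=3);cv2.imwrite("pics/c4.png",np.hstack([a,b]))
```

```text
[[ 0.02802105 -0.00258854]] [-4.55044331 -0.94456948  0.31082777] [-3.01903165e-03 -6.60393562e-04 -9.99995225e-01]
```

View pics/c4.png

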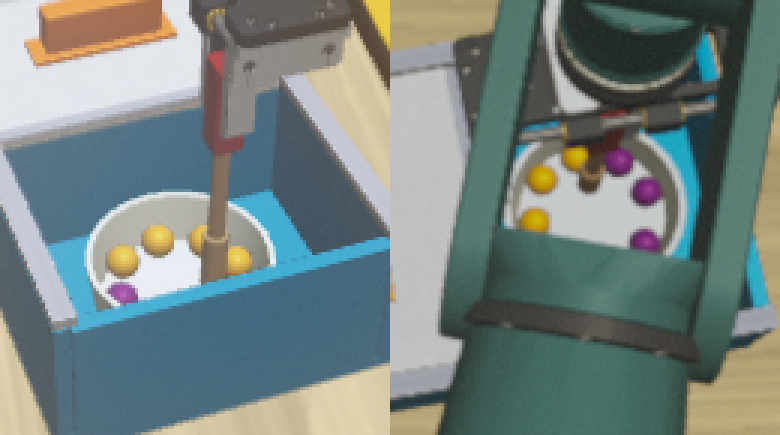

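The stir ended at the far side. No beads have left the bowl, and beads of both colours have moved about 8–20 mm. Now I draw in and lift out.

>>> servo_tool --pt "0.9 -0.4 -0.1 0 0 0 0" --pt "0.9 -0.6 -0.1 0 0 0 0" --pt "0.9 -0.5 0 0 0 0 0" --pt "0.9 0 0 -0.4 0 0 0" --pt "0.9 0 0 -0.8 0 0 0" --pt "0.9 0 0 -1 0 0 0" --pt "0.9 0 0 -1.2 0 0 0" --pt "0.9 0 0 -1.6 0 0 0" --pt "0.9 0 0 -2 0 0 0" --pt "0.9 0 0 -2.5 0 0 0" --pt "0.9 0 0 -2.5 0 0 0" --pt "0.9 0 0 -2.5 0 0 0" --pt "0.9 0 0 -1.5 0 0 0" --pt "0.9 0 0 -1 0 0 0" --pt "0.9 0 0 -0.3 0 0 0" --pt "0.9 0 0 0 0 0 0"

```text
clock: 21.15
tcp_pos: [0.5884, -0.0705, 0.3397]
eef_rot: [[0.987, 0.158, 0.0], [0.158, -0.987, -0.0], [0.0, 0.0, -1.0]]
wrist_force: [0.3, 0.4, -1.4]
grip_width: 0.232
grasp_force: 40.0
```

Run:
```python
from h import *
h=B(np.array([[.4517,.2845]]))[0];print(h,go(*h))
a=eyes.grab_frame("side");b=eyes.grab_frame("top")
cv2.imwrite("pics/c5.png",np.hstack([cv2.resize(a[100:345,235:435],(400,490),interpolation=3),cv2.resize(b[150:300,270:400],(400,490),interpolation=3)]))
```

```text
[-0.06253511  0.28801545] (array([-7.900e+00, -3.721e+01, -1.000e-02]), array([ 0.58841781, -0.07046634,  0.33969264]))
```

View pics/c5.png

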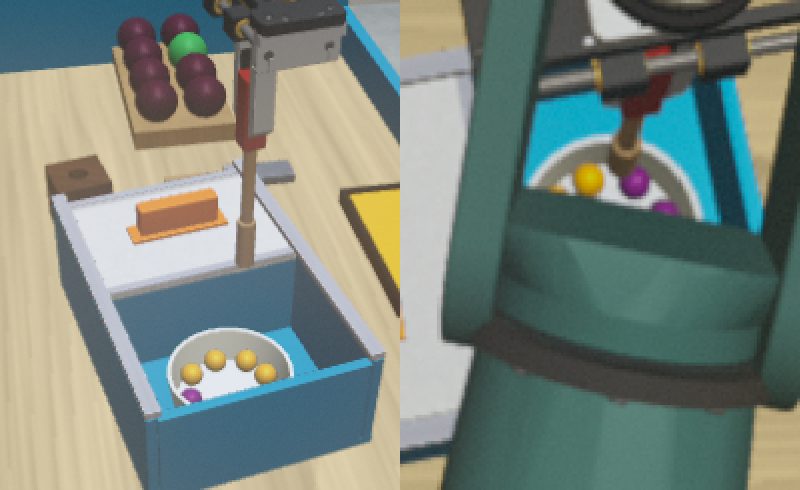

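The stick is still straight in the grip and clear of the bowl, with no beads lost. I'm going back to the pose I picked it up from, above the stand.

>>> servo_tool --pt "0.9 -0.2 -0.7 0 0 0 0" --pt "0.9 -0.3 -1.5 0 0 0 0" --pt "0.9 -0.5 -2.5 0 0 0 0" --pt "0.9 -0.6 -3 0 0 0 0" --pt "0.9 -0.6 -3 0 0 0 0" --pt "0.9 -0.6 -3 0 0 0 0" --pt "0.9 -0.6 -3 0 0 0 0" --pt "0.9 -0.6 -3 0 0 0 0" --pt "0.9 -0.6 -3 0 0 0 0" --pt "0.9 -0.6 -3 0 0 0 0" --pt "0.9 -0.6 -3 0 0 0 0" --pt "0.9 -0.6 -3 0 0 0 0" --pt "0.9 -0.6 -2.5 0 0 0 0" --pt "0.9 -0.5 -1.5 0 0 0 0" --pt "0.9 -0.4 -1 0 0 0 0" --pt "0.9 0 -0.5 0 0 0 0" --pt "0.9 0 0 0 0 0 0" --pt "0.9 0 0 0 0 0 0"

```text
clock: 23.05
tcp_pos: [0.452, 0.2838, 0.3394]
eef_rot: [[0.988, 0.157, 0.0], [0.157, -0.988, -0.001], [0.0, 0.001, -1.0]]
wrist_force: [-0.5, 0.6, -0.6]
grip_width: 0.236
grasp_force: 40.0
```

Run:
```python
from h import *
h=B(np.array([[.4517,.2845]]))[0];print(h,go(*h))
a=eyes.grab_frame("side")
cv2.imwrite("pics/c6.png",cv2.resize(a[60:220,220:350],None,fx=3.7,fy=3.7,interpolation=3))
```

```text
[-0.06253511  0.28801545] (array([-0.02, -0.07, -0.  ]), array([0.45198066, 0.28379812, 0.33935724]))
```

View pics/c6.png

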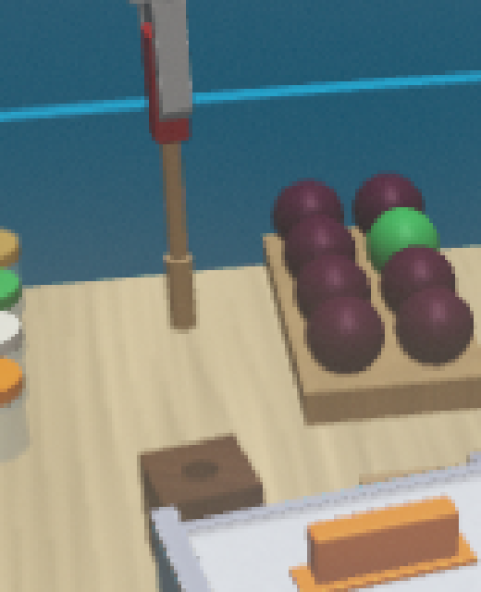

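The stick is straight above the stand, with the hole at (201,470) and the foot's end at (182,322) in the crop. I'm comparing these before lowering.

Run:
```python
from h import *
P=lambda x,y:(220+x/3.7-.36,60+y/3.7-.36)
print(atz("side",[P(201,470)],.08),atz("side",[P(182,324)],.1925))
```

```text
[[0.45212148 0.28368184 0.08      ]] [[0.44799015 0.28721628 0.1925    ]]
```

>>> servo_tool --pt "0.9 0 0 0.5 0 0 0" --pt "0.9 0 0 1.5 0 0 0" --pt "0.9 0 0 2.5 0 0 0" --pt "0.9 0 0 2.5 0 0 0" --pt "0.9 0 0 1.5 0 0 0" --pt "0.9 0 0 0.8 0 0 0" --pt "0.9 0 0 0.4 0 0 0" --pt "0.9 0 0 0 0 0 0"

```text
clock: 23.9
tcp_pos: [0.4517, 0.2842, 0.2424]
eef_rot: [[0.988, 0.157, -0.0], [0.157, -0.988, -0.0], [-0.0, 0.0, -1.0]]
wrist_force: [-0.4, -0.2, -1.0]
grip_width: 0.234
grasp_force: 40.0
```

>>> servo_tool --pt "0.9 0.05 0 0.4 0 0 0" --pt "0.9 0.05 0 0.4 0 0 0" --pt "0.9 0.05 0 0.3 0 0 0" --pt "0.9 0 0 0.3 0 0 0" --pt "0.9 0 0 0.3 0 0 0" --pt "0.9 0 0 0.3 0 0 0" --pt "0.9 0 0 0.2 0 0 0" --pt "0.9 0 0 0 0 0 0"

```text
clock: 24.7
tcp_pos: [0.4529, 0.2846, 0.22]
eef_rot: [[0.987, 0.158, -0.001], [0.158, -0.987, -0.0], [-0.001, 0.0, -1.0]]
wrist_force: [-0.1, -0.1, -0.5]
grip_width: 0.233
grasp_force: 40.0
```

It has entered the hole with no contact force, so I'm lowering fully.

>>> servo_tool --pt "0.9 0 0 0.4 0 0 0" --pt "0.9 0 0 0.7 0 0 0" --pt "0.9 0 0 0.8 0 0 0" --pt "0.9 0 0 0.8 0 0 0" --pt "0.9 0 0 0.8 0 0 0" --pt "0.9 0 0 0.7 0 0 0" --pt "0.9 0 0 0.6 0 0 0" --pt "0.9 0 0 0.4 0 0 0" --pt "0.9 0 0 0.3 0 0 0" --pt "0.9 0 0 0.1 0 0 0" --pt "0.9 0 0 0 0 0 0"

```text
clock: 25.8
tcp_pos: [0.4532, 0.2847, 0.1645]
eef_rot: [[0.987, 0.158, 0.0], [0.158, -0.987, 0.0], [0.0, 0.0, -1.0]]
wrist_force: [0.0, 0.4, -0.9]
grip_width: 0.23
grasp_force: 40.0
```

>>> servo_tool --pt "0.9 0 0 0.1 0 0 0" --pt "0.9 0 0 0.1 0 0 0" --pt "0.9 0 0 0.1 0 0 0" --pt "0.9 0 0 0 0 0 0"

```text
clock: 26.2
tcp_pos: [0.4532, 0.2847, 0.1618]
eef_rot: [[0.987, 0.158, 0.0], [0.158, -0.987, 0.0], [0.0, -0.0, -1.0]]
wrist_force: [-0.3, 0.1, -0.1]
grip_width: 0.232
grasp_force: 40.0
```

Now I release, wait for it to settle, and rise clear.

>>> servo_tool --pt "0.4 0 0 0 0 0 0" --pt "0.2 0 0 0 0 0 0" --pt "0 0 0 0 0 0 0" --pt "-0.2 0 0 0 0 0 0" --pt "-0.3 0 0 0 0 0 0" --pt "-0.3 0 0 0 0 0 0" --pt "-0.3 0 0 0 0 0 0" --pt "-0.3 0 0 0 0 0 0" --pt "-0.3 0 0 -0.8 0 0 0" --pt "-0.3 0 0 -1.8 0 0 0" --pt "-0.3 0 0 -2.2 0 0 0" --pt "-0.3 0 0 -2.2 0 0 0" --pt "-0.3 0 0 -1.5 0 0 0" --pt "-0.3 0 0 -0.5 0 0 0" --pt "-0.3 0 0 0 0 0 0"

```text
clock: 27.7
tcp_pos: [0.4534, 0.2848, 0.2522]
eef_rot: [[0.987, 0.158, 0.001], [0.158, -0.987, 0.001], [0.002, -0.0, -1.0]]
wrist_force: [-0.1, 0.1, 0.4]
grip_width: 0.65
grasp_force: 0.0
```

Run:
```python
from h import *
print(go(.001,.081))
a=eyes.grab_frame("side"); o=cv2.imread("pics/side0.png")
for i in(o,a):
    h=cv2.cvtColor(i,cv2.COLOR_BGR2HSV)[125:180,255:290].astype(int)
    m=((h[...,0]<6)|(h[...,0]>174))&(h[...,1]>170)&(h[...,2]>60)
    ys,xs=np.nonzero(m);print(m.sum(),xs.min()+255,xs.max()+255,ys.min()+125,ys.max()+125,xs.mean()+255,ys.mean()+125)
```

```text
(array([ 6.19, 20.7 ,  0.  ]), array([0.45338598, 0.28482077, 0.25224826]))Traceback (most recent call last):
  File "<stdin>", line 7, in <module>
    return umr_minimum(a, axis, None, out, keepdims, initial, where)
ValueError: zero-size array to reduction operation minimum which has no identity
```

>>> servo_tool --pt "-0.3 0.2 0.7 0 0 0 0" --pt "-0.3 0.5 1.5 0 0 0 0" --pt "-0.3 0.8 2.5 0 0 0 0" --pt "-0.3 0.9 3 0 0 0 0" --pt "-0.3 0.9 3 0 0 0 0" --pt "-0.3 0.9 3 0 0 0 0" --pt "-0.3 0.9 3 0 0 0 0" --pt "-0.3 0.7 2.3 0.5 0 0 0" --pt "-0.3 0.4 1.2 1 0 0 0" --pt "-0.3 0 0.5 1.5 0 0 0" --pt "-0.3 0 0 1.5 0 0 0" --pt "-0.3 0 0 1.5 0 0 0" --pt "-0.3 0 0 1.5 0 0 0" --pt "-0.3 0 0 1.5 0 0 0" --pt "-0.3 0 0 1.2 0 0 0" --pt "-0.3 0 0 0.8 0 0 0" --pt "-0.3 0 0 0.4 0 0 0" --pt "-0.3 0 0 0 0 0 0"

```text
clock: 29.55
tcp_pos: [0.5468, 0.0901, 0.137]
eef_rot: [[0.987, 0.158, -0.001], [0.158, -0.987, -0.0], [-0.001, 0.0, -1.0]]
wrist_force: [-0.2, 0.1, -0.1]
grip_width: 0.651
grasp_force: 0.0
```

Run:
```python
from h import *
print(go(.001,.081))
a=eyes.grab_frame("side"); o=cv2.imread("pics/side0.png")
for i in(o,a):
    w=i[125:185,255:290].astype(int); m=(w[...,2]>80)&(w[...,2]>2.2*w[...,1])
    ys,xs=np.nonzero(m);print(m.sum(), (xs.min()+255,xs.max()+255,ys.min()+125,ys.max()+125,xs.mean()+255,ys.mean()+125) if m.any() else '')
```

```text
(array([ 0.04,  0.  , -0.  ]), array([0.54681056, 0.09008185, 0.13703465]))
28 (np.int64(266), np.int64(273), np.int64(138), np.int64(141), np.float64(269.4642857142857), np.float64(139.67857142857142))
30 (np.int64(265), np.int64(273), np.int64(138), np.int64(142), np.float64(268.76666666666665), np.float64(139.86666666666667))
```

The stick's red top is back at its original pixels (within 1 px), so it stands upright and fully down. Now I grip the handle.

>>> servo_tool --pt "0.9 0 0 0 0 0 0" --pt "0.9 0 0 0 0 0 0" --pt "0.9 0 0 0 0 0 0" --pt "0.9 0 0 0 0 0 0" --pt "0.9 0 0 0 0 0 0" --pt "0.9 0 0 0 0 0 0" --pt "0.9 0 0 0 0 0 0" --pt "0.9 0 0 0 0 0 0" --pt "0.9 0 0 0 0 0 0" --grip_force 20

```text
clock: 30.5
tcp_pos: [0.547, 0.0896, 0.1376]
eef_rot: [[0.988, 0.158, 0.0], [0.158, -0.988, -0.001], [0.0, 0.001, -1.0]]
wrist_force: [0.7, -2.9, -0.0]
grip_width: 0.211
grasp_force: 20.0
```

>>> servo_tool --pt "0.9 0 0.4 0 0 0 0" --pt "0.9 0 0.8 0 0 0 0" --pt "0.9 0 1.2 0 0 0 0" --pt "0.9 0 1.5 0 0 0 0" --pt "0.9 0 1.5 0 0 0 0" --pt "0.9 0 1.5 0 0 0 0" --pt "0.9 0 1.5 0 0 0 0" --pt "0.9 0 1.5 0 0 0 0" --pt "0.9 0 1.5 0 0 0 0" --pt "0.9 0 1.4 0 0 0 0" --pt "0.9 0 1 0 0 0 0" --pt "0.9 0 0.7 0 0 0 0" --pt "0.9 0 0.5 0 0 0 0" --pt "0.9 0 0.4 0 0 0 0" --pt "0.9 0 0.3 0 0 0 0" --pt "0.9 0 0.2 0 0 0 0" --pt "0.9 0 0.2 0 0 0 0" --pt "0.9 0 0 0 0 0 0"

```text
clock: 32.3
tcp_pos: [0.5731, -0.0695, 0.1375]
eef_rot: [[0.987, 0.158, 0.002], [0.158, -0.987, -0.0], [0.001, 0.001, -1.0]]
wrist_force: [4.5, 1.8, -1.1]
grip_width: 0.212
grasp_force: 20.0
```

Run:
```python
from h import *
s=ctrl.sense();print(B(s['tcp_pos'][None]),s['wrist_force'],s['grip_width'],s['eef_rot'][:,2])
```

```text
[[ 0.00131673 -0.08070653]] [ 4.49855997  1.82544733 -1.05745642] 0.21231772721977832 [ 1.53341254e-03 -4.49462155e-04 -9.99998723e-01]
```

161 mm so far and no stop yet, so I'm easing on until it meets it.

>>> servo_tool --pt "0.9 0 0.2 0 0 0 0" --pt "0.9 0 0.2 0 0 0 0" --pt "0.9 0 0.2 0 0 0 0" --pt "0.9 0 0 0 0 0 0"

```text
clock: 32.7
tcp_pos: [0.5737, -0.0733, 0.1375]
eef_rot: [[0.987, 0.159, 0.001], [0.159, -0.987, 0.003], [0.001, -0.003, -1.0]]
wrist_force: [3.8, 6.8, -0.0]
grip_width: 0.21
grasp_force: 20.0
```

>>> servo_tool --pt "0.9 0 0.2 0 0 0 0" --pt "0.9 0 0.2 0 0 0 0" --pt "0.9 0 0.1 0 0 0 0" --pt "0.9 0 0 0 0 0 0"

```text
clock: 33.1
tcp_pos: [0.5737, -0.0732, 0.1374]
eef_rot: [[0.987, 0.161, -0.001], [0.161, -0.987, 0.012], [0.001, -0.013, -1.0]]
wrist_force: [1.4, 17.5, 1.6]
grip_width: 0.209
grasp_force: 20.0
```

It's at the stop: position held while the force rose to 17 N. I ease off, release and rise.

>>> servo_tool --pt "0.9 0 -0.2 0 0 0 0" --pt "0.9 0 -0.2 0 0 0 0" --pt "0.9 0 0 0 0 0 0" --pt "0.4 0 0 0 0 0 0" --pt "0 0 0 0 0 0 0" --pt "-0.3 0 0 0 0 0 0" --pt "-0.3 0 0 0 0 0 0" --pt "-0.3 0 0 0 0 0 0" --pt "-0.3 0 0 0 0 0 0" --pt "-0.3 0 0 0 0 0 0" --pt "-0.3 0 0 0 0 0 0" --pt "-0.3 0 0 -0.8 0 0 0" --pt "-0.3 0 0 -1.8 0 0 0" --pt "-0.3 0 0 -2.2 0 0 0" --pt "-0.3 0 0 -2.2 0 0 0" --pt "-0.3 0 0 -2 0 0 0" --pt "-0.3 0 0 -1 0 0 0" --pt "-0.3 0 0 0 0 0 0"

```text
clock: 34.9
tcp_pos: [0.5743, -0.076, 0.2398]
eef_rot: [[0.987, 0.158, 0.004], [0.158, -0.987, -0.001], [0.004, 0.002, -1.0]]
wrist_force: [0.3, -0.3, 0.1]
grip_width: 0.646
grasp_force: 0.0
```

Run:
```python
from h import *
a=eyes.grab_frame("side")
h=cv2.cvtColor(a,cv2.COLOR_BGR2HSV)[200:330,280:420].astype(int)
m=((h[...,0]>6)&(h[...,0]<18)&(h[...,1]>150)&(h[...,2]>110)).astype(np.uint8)
n,l,st,ce=cv2.connectedComponentsWithStats(m);i=1+st[1:,4].argmax();print(st[i])
ys,xs=np.nonzero(l==i);ys+=200;xs+=280
L=xs.argmin();Rr=xs.argmax();print(B(atz("side",[(xs[L],ys[xs==xs[L]+0].max()),(xs[Rr],ys[xs==xs[Rr]].max())],.127)))
```

```text
[ 50  40  44  13 223]
[[-0.02898457 -0.05058154]
 [ 0.06200316 -0.05634257]]
```

The orange mask only caught part of the handle. I'll move the arm aside and compare the whole orange region with the first pictures.

>>> servo_tool --pt "-0.3 -1 1 0 0 0 0" --pt "-0.3 -2 2 -0.5 0 0 0" --pt "-0.3 -3 3 -0.5 0 0 0" --pt "-0.3 -3 3.5 0 0 0 0" --pt "-0.3 -3 3.5 0 0 0 0" --pt "-0.3 -3 3.5 0 0 0 0" --pt "-0.3 -3 3.5 0 0 0 0" --pt "-0.3 -3 3.5 0 0 0 0" --pt "-0.3 -3 3.5 0 0 0 0" --pt "-0.3 -2 2 0 0 0 0" --pt "-0.3 -1 1 0 0 0 0" --pt "-0.3 0 0 0 0 0 0" --pt "-0.3 0 0 0 0 0 0"

```text
clock: 36.25
tcp_pos: [0.3543, -0.4138, 0.2469]
eef_rot: [[0.987, 0.158, -0.0], [0.158, -0.987, 0.002], [0.0, -0.002, -1.0]]
wrist_force: [-0.4, -0.0, 0.3]
grip_width: 0.656
grasp_force: 0.0
```

Run:
```python
from h import *
t=eyes.grab_frame("top");s=eyes.grab_frame("side");cv2.imwrite("pics/t9.png",t);cv2.imwrite("pics/s9.png",s)
o=cv2.imread("pics/top0.png")
for i in(o,t):
    h=cv2.cvtColor(i,cv2.COLOR_BGR2HSV)[165:270,290:380].astype(int)
    m=((h[...,0]>8)&(h[...,0]<22)&(h[...,1]>190)&(h[...,2]>90)).astype(np.uint8)
    n,l,st,ce=cv2.connectedComponentsWithStats(m);k=1+st[1:,4].argmax()
    r=cv2.minAreaRect(np.argwhere(l==k)[:,::-1].astype(np.float32));p=np.array(r[0])+[290,165];print(st[k],r,B(atz("top",[p],.14)))
for n,a,b in(("top",o,t),("side",cv2.imread("pics/side0.png"),s)):
    d=cv2.absdiff(a,b).max(2)
    print({k:int((d[y:y+h,x:x+w]>40).sum()) for k,(x,y,w,h) in (dict(jar=(425,275,50,40),bauble=(438,175,42,42),brush=(140,148,30,85),stick=(140,258,60,50)) if n=="top" else dict(jar=(260,365,45,52),bauble=(388,370,48,48),stick=(255,130,40,75))).items()})
```

```text
[ 30  25  20  44 330] ((39.7884635925293, 46.94230651855469), (44.51836013793945, 12.159197807312012), 78.69007110595703) [[ 0.00541017 -0.06193687]]
[ 40  23  20  44 279] ((49.32692337036133, 45.134613037109375), (43.93001174926758, 12.355316162109375), 78.69007110595703) [[ 0.00559436 -0.08128392]]
{'jar': 0, 'bauble': 0, 'brush': 0, 'stick': 7}
{'jar': 280, 'bauble': 0, 'stick': 378}
```

The guard is shut 19.4 mm beyond its starting position, which fits 165 mm of full travel. In the top view the jar, bauble, brush and stick are unchanged; the side-view differences are probably the arm in the way. Handing in.

```bash
python3 -c "
from plant import ticket
print(ticket.finish_job())"
```

```text
the job is handed in; nothing more can be done
None
```

I handed the job in at about 36 s: guard opened to its stop, one clockwise stir from the far side back to it with beads of both colours shifted and none seen leaving the bowl, stick back upright and fully down, guard shut to its stop, and jar, bauble and brush unmoved in the top view.

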